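# Unlock the press-and-turn cap of the short pantry tub

### The arm

A 7-joint arm with a two-finger parallel gripper is mounted at the origin on the work surface. World frame = base frame: x ahead of the robot, y to its left, z up, the work surface at z = 0. Lengths are in m, angles in rad, forces in N, time in s.
With the tool pointing down it reaches from about 0.35 to 0.9 m from the base axis. Payload 7.2 kg.
Tool frame: the origin (TCP) lies where the fingers leave the gripper's body, on its centre line; the fingertips stand 80 mm ahead of it and the grasp point (between the pads) lies 61 mm ahead of it (manip.grasp_offset is the distance from the TCP to the grasp point, in m); z points along the fingers, y is the line along which they close (so a half turn about z gives the same grasp; the last joint's range is limited). The gripper opens to 88 mm and grips with 3 to 60 N. Pads are 20 mm wide; open, the fingers measure 115 mm over their backs; the gripper's body (75 mm by 178 mm) begins 61 mm behind the grasp point.
Start: joints at [-1.304, 0.411, -0.013, 1.596, 0.006, 1.134, -0.082], TCP at [0.205, 0.59, 0.303] pointing down, gripper open.
Joint ranges: [-2.95, 2.95], [-0.29, 1.99], [-1.47, 1.44], [0.14, 2.54], [-1.03, 4.17], [0.13, 1.85], [-2.86, 2.86]. Speed limits (rad/s): [2.39, 2.39, 3.01, 3.01, 3.14, 3.14, 3.14].

### API

Orientations are given as a unit quaternion [w, x, y, z].
In Python, from workcell import status, cams, manip gives the robot as it stands.
- The arm moves only by the tool play_rows, never from a script. Its argument "targets" is a list that holds one entry, the list of rows, each a list of 4 numbers: the shift along the tool's x, y, z in mm, then the turn about the tool's z in degrees. In form: [[[dx, dy, dz, twist], ...]]. A call has 1 to 12 rows; each row shifts and turns the commanded pose from where the row before left it, along the tool's axes as they then stand; what a row does not reach is not made up. A row lasts 1/10 s, in which the tool goes at most 50 mm and 8.59 degrees, less where a joint would pass 70% of its speed; a pose out of reach is approached as far as the arm can. A call is refused whole if a number of a shift passes 50 or a number of a turn 8.59, either way. A call with a gripper value outside its range is refused whole. "claw" is the closure in counts, from 0 (fully open) to 255 (shut), set as the call begins (left out, the last holds). The fingers move at their own pace and stop on an object; "squeeze" is the grip in N (left out, the last holds). Time passes only in rows, so rows that do not move let the fingers close. It gives the time, the measured TCP pose, the force, the opening and the grip force at its end, in the units of the state.
- status.read_state(): the state, without advancing time (a new reading comes with each control period).
- cams.get_image(name): name is "side" or "top"; returns a dict with "frame" (384x512x3 uint8, red, green, blue), "range_z" (384x512 float32, m along the optical axis (not along the pixel's ray), 0 where there is no reading), "fov_y" (degrees; the focal length in pixels is half the picture's height over the tangent of half this angle, whatever the lens; pixels are square), "cx", "cy" (the principal point, pixels), "R" (3x3) and "t" (3): a world point X has camera coordinates R X + t. Camera axes: x right, y down, z forward; pixel columns grow to the right and rows downward; lengths in m; the calibration is good to about 2 mm. A picture is of the moment at which its call begins.
- manip.hand_in(): hands the job in; it is judged then, once.
The state is a dict: "t": time; "q": joint angles; "dq": joint speeds; "joint_efforts": joint torques, N m; "position": TCP position; "tcp_rot": TCP orientation; "contact_force": force on the tool from outside, world axes, zero at the start; "wrist_torque": the same for the moment, N m; "grip_width": finger opening in m; "grip_force": force on a finger pad.
Only numpy, scipy, OpenCV 4.12 (cv2) and the standard library are available. Lean on these libraries where they do the work, as an engineer would, in place of code of your own. Each camera call takes 0.05 s, during which the arm holds its last target. There are 200 camera calls.

### The job

Two white tubs with child-resistant caps stand in jar holders on the pantry worktop. Open the shorter one: press its cap down firmly against the spring and, keeping it pressed, turn it anticlockwise (seen from above) until its pointer comes to the broad open mark on the shoulder, then let it spring back up. Leave the cap of the taller tub shut.

Things in the scene. Friction and masses are not known exactly. Their poses are not given: they have to be found in the camera images.
- short_grip (a point): Point on the axis of the short tub's cap, 12 mm above its flat top, inside the knob; x to the pointer, y square to it, z up. Grey cap 68 mm wide, flat top 106 mm above the table when up; on it a round upright knob 26 mm wide, 23 mm high, with 21 mm of flat cap all round to press on. White tub 86 mm wide, fixed in a black holder. Other things stand 80 mm or more from the axis.
- short_turn (a joint): Turn of the short tub's cap, rad, anticlockwise from above: 0 to 0.08 shut (pointer at the small square mark), 1.15 at the broad open mark, end stop 1.3. With the cap up a hidden lock stops it at about 0.14; it passes only when pressed down more than 4 mm. From about 0.6 on the cap can spring up and stays open. Friction 0.04 N m.
- short_press (a joint): How far the short tub's cap is pressed down, m: 0 up, 0.008 at the bottom stop. A spring pushes it up: about 5 N to start, 9.5 N at 4 mm, 14 N at the bottom.
- tall_turn (a joint): Turn of the tall tub's cap, rad, same values and lock; it stays shut. This tub is the same but 50 mm taller (cap top 156 mm, knob top 179 mm) and stands in its own holder at least 180 mm from the short one, centre to centre, to its left or right. A can 50 mm high stands between them.
Not all that is in view belongs to the job. What is shaped like the part that bears short_grip but yellow is not meant.

How it is judged:
By the outcome, as a careful person would: the job done as asked, in the order asked, and still so for the second after the job is handed in, with the robot touching nothing.
It also fails if it takes over 29 s, if anything falls off the work surface, if the arm or the gripper's body presses on something with over 40 N, if the wrist force passes 120 N, or if a joint passes its speed limit or range.

## Working session

There is one attempt and no reset: what is moved stays moved. The work goes in short steps, Python scripts to look and compute and a tool call to move; the robot and the scene stay as the last step left them, time stands still between calls to the robot, and variables do not carry over. Pictures are saved under pics/ and viewed, at most 10 in all, crops included, and the job is handed in when it is done.

Besides the shell and the picture viewer there is one more tool, called after "Request:" in YAML: its name, and indented under it one key for each argument. play_rows: Moves the arm, as the interface text tells. Its arguments: {"type":"object","properties":{"targets":{"type":"array"},"claw":{"type":"number"},"squeeze":{"type":"number"}},"required":["targets"]}

```bash
mkdir -p pics; python3 - <<'E'
from workcell import status,cams,manip
import cv2,numpy as np
s=status.read_state();print({k:np.round(v,4).tolist() for k,v in s.items()},manip.grasp_offset)
ims=[]
for n in("side","top"):
    d=cams.get_image(n);np.savez(f'{n}0.npz',**d);cv2.imwrite(f'pics/{n}0.png',d['frame'][:,:,::-1])
    print(n,d['fov_y'],d['cx'],d['cy'],np.round(d['R'],3).tolist(),d['t'])
E
```

```text
{'t': 0.0, 'q': [-1.3042, 0.4119, -0.0127, 1.597, 0.0056, 1.1343, -0.0822], 'dq': [0.0013, 0.0016, 0.0, 0.0016, 0.0006, 0.0001, 0.0006], 'joint_efforts': [0.0006, -58.7949, 0.6423, -29.1075, -0.0537, 0.0183, 0.0001], 'position': [0.2053, 0.5899, 0.3018], 'tcp_rot': [-0.0001, 0.1666, 0.986, -0.0008], 'contact_force': [-0.2801, 0.0511, 0.2279], 'wrist_torque': [0.0216, -0.0043, 0.0303], 'grip_force': 0.0, 'grip_width': 0.0877} 0.0613
side 51.805772707670876 254.95106888727705 193.8724728727355 [[0.988, -0.156, -0.018], [-0.123, -0.7, -0.703], [0.097, 0.697, -0.711]] [-0.49911788  0.13354053  0.79177034]
top 44.614412939859214 247.23589139888662 196.9729524455798 [[-0.016, -1.0, 0.01], [-0.987, 0.015, -0.159], [0.159, -0.012, -0.987]] [0.00645521 0.52533695 0.94109187]
```

View pics/side0.png

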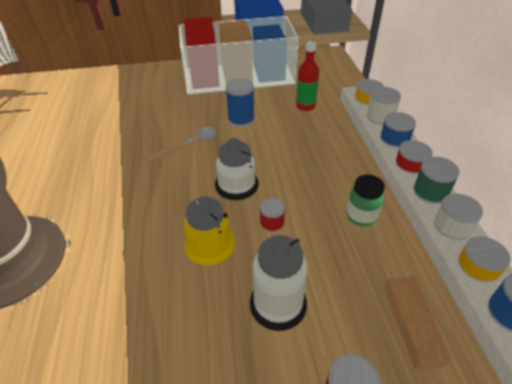

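View pics/top0.png

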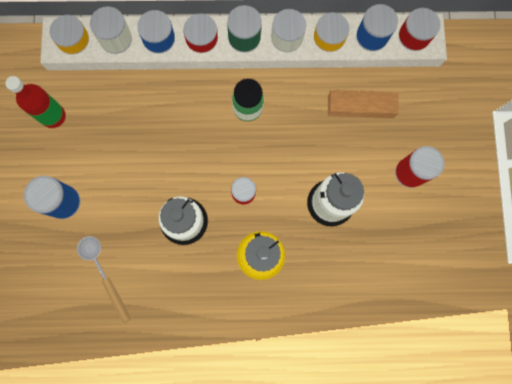

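Side view: the white short tub is at about (236,165), the white tall tub at (280,285) and a yellow look-alike at (209,232). In the top view they are at (180,215), (345,190) and (262,252). The white tub at top (180,215) fits, since it is white and the shorter of the two. I'll confirm this with a crop and measure it.

```bash
cat > h.py <<'E'
import numpy as np,cv2
def K(d):
    f=d['frame'].shape[0]/2/np.tan(np.radians(float(d['fov_y']))/2); return f,float(d['cx']),float(d['cy'])
def ray(d,u,v):
    f,cx,cy=K(d); R,t=d['R'],d['t']
    return -R.T@t, R.T@np.array([(u-cx)/f,(v-cy)/f,1.])
def plane(d,u,v,z):
    o,r=ray(d,u,v); return o+r*(z-o[2])/r[2]
def cross(d1,p1,d2,p2):
    o1,r1=ray(d1,*p1);o2,r2=ray(d2,*p2)
    s=np.linalg.lstsq(np.c_[r1,-r2],o2-o1,rcond=None)[0]
    a,b=o1+s[0]*r1,o2+s[1]*r2; return (a+b)/2,np.linalg.norm(a-b)
def cloud(d):
    f,cx,cy=K(d); v,u=np.mgrid[:384,:512]; Z=d['range_z']
    P=np.stack([(u-cx)/f*Z,(v-cy)/f*Z,Z],-1); P=(P-d['t'])@d['R']; P[Z==0]=np.nan; return P
E
python3 - <<'E'
from h import *
T=np.load('top0.npz');S=np.load('side0.npz')
for n,d,(u,v) in(('top',T,(180,215)),('side',S,(236,160))):
    P=cloud(d);m=np.zeros((384,512),bool);m[v-35:v+35,u-35:u+35]=1
    z=P[...,2]
    for lo,hi in((.098,.112),(.12,.135)):
        k=m&(z>lo)&(z<hi)&(d['frame'].max(-1)<150)
        n_,l,st,c=cv2.connectedComponentsWithStats(k.astype(np.uint8))
        if n_<2: continue
        i=1+st[1:,4].argmax();q=P[l==i]
        (cc,r)=cv2.minEnclosingCircle(q[:,:2].astype(np.float32))
        print(n,lo,len(q),q.mean(0).round(4),'circ',np.round(cc,4),round(r,4),'zmed',np.median(q[:,2]).round(4),'pix',c[i].round(1))
    for nm,(a,b) in dict(table=(60,300),).items(): print('z',z[b,a])
a=cv2.resize(T['frame'][175:255,140:230],None,fx=6,fy=6,interpolation=2)
b=cv2.resize(S['frame'][130:205,205:270],None,fx=6,fy=6,interpolation=2)
o=np.zeros((480,940,3),np.uint8);o[:480,:540]=a;o[:450,540:930]=b
o=cv2.resize(o,(800,408));cv2.imwrite('pics/crop.png',o[...,::-1])
E
```

```text
top 0.098 790 [0.4813 0.1347 0.1065] circ [0.4846 0.1346] 0.0368 zmed 0.1066 pix [177.8 215.1]
top 0.12 150 [0.4821 0.1354 0.1291] circ [0.4821 0.1358] 0.0131 zmed 0.1294 pix [175.8 213.2]
z 0.005385709996951863
side 0.098 471 [0.4816 0.1249 0.1067] circ [0.4833 0.1323] 0.0374 zmed 0.1077 pix [234.  152.8]
side 0.12 114 [0.4819 0.1321 0.1285] circ [0.4818 0.1354] 0.0139 zmed 0.1301 pix [233.2 142.6]
z 0.0033512490589465765
```

View pics/crop.png

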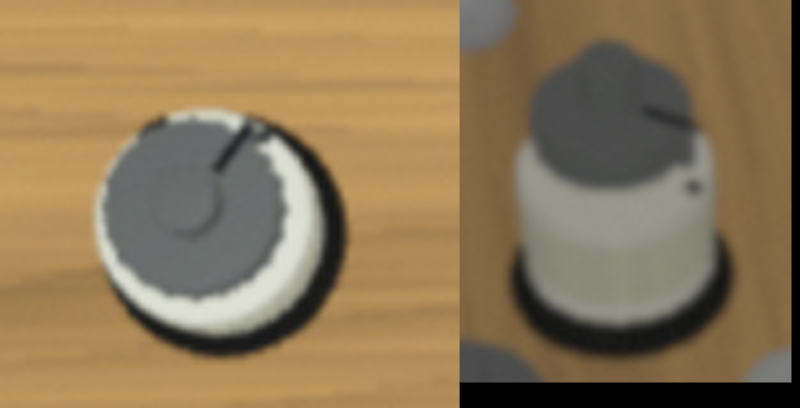

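The crop confirms it. This is the white, low tub with a grey cap. Its pointer runs from the knob toward the upper right, to crop (248,125) at the small mark, about -34° in the world frame. The broad open mark is at crop (155,125), anticlockwise of the pointer. The knob axis is about (0.482, 0.1355), the cap top about 0.1065 high and the knob top about 0.1295 high, and both views agree. Now I'll move over it.

Request:
play_rows:
  targets:
    - [[-34, -28, 0, 0], [-34, -28, 0, 0], [-34, -28, 0, 0], [-34, -28, 0, 0], [-34, -28, 0, 0], [-34, -28, 0, 0], [-34, -28, 0, 0], [-34, -28, 0, 0], [-34, -28, 0, 0], [-34, -28, 0, 0], [-34, -28, 0, 0], [-34, -28, 0, 0]]
  claw: 0

```text
t: 1.3
position: [0.4808, 0.1372, 0.3026]
tcp_rot: [-0.0, 0.167, 0.986, 0.0]
contact_force: [0.2, 1.2, -0.9]
grip_width: 0.0876
grip_force: 0.0
```

```bash
cat > g.py <<'E'
from workcell import status,cams
import numpy as np
from scipy.spatial.transform import Rotation as Ro
s=status.read_state();w,x,y,z=s['tcp_rot'];R=Ro.from_quat([x,y,z,w]).as_matrix()
print({k:np.round(s[k],4).tolist() for k in('t','position','q','contact_force','wrist_torque','grip_width','grip_force')})
print('tool y',R[:,1].round(3),'z',R[:,2].round(3),'to knob, tool mm (tips at 2mm over cap):',(R.T@(np.array([.482,.1355,.1085+.080])-s['position'])*1000).round(1))
E
python3 g.py; ls
```

```text
{'t': 1.3, 'position': [0.4808, 0.1372, 0.3026], 'q': [-0.6085, 0.1952, 0.2719, 1.9082, -0.0604, 1.046, 0.9249], 'contact_force': [0.1559, 1.1965, -0.8512], 'wrist_torque': [-0.0098, -0.0239, 0.0172], 'grip_width': 0.0876, 'grip_force': 0.0}
tool y [0.328 0.945 0.   ] z [-0.  0. -1.] to knob, tool mm (tips at 2mm over cap): [ -1.7  -1.2 114.1]
g.py
h.py
pics
side0.npz
top0.npz
```

Request:
play_rows:
  targets:
    - [[-1.7, -1.2, 30, 0], [0, 0, 30, 0], [0, 0, 30, 0], [0, 0, 15, 0], [0, 0, 8, 0], [0, 0, 0, 0], [0, 0, 0, 0]]

```text
t: 2.0
position: [0.4819, 0.1373, 0.1902]
tcp_rot: [0.0, 0.167, 0.986, 0.0]
contact_force: [-0.3, -0.8, 0.1]
grip_width: 0.0878
grip_force: 0.0
```

```bash
python3 g.py; python3 - <<'E'
from h import *
from workcell import cams
o=[]
for n,(u,v) in(('side',(236,150)),('top',(180,210))):
    d=cams.get_image(n);o.append(cv2.resize(d['frame'][v-60:v+60,u-65:u+65],(400,369),interpolation=2))
cv2.imwrite('pics/down.png',np.hstack(o)[...,::-1])
E
```

```text
{'t': 2.0, 'position': [0.4819, 0.1373, 0.1902], 'q': [-0.5786, 0.3407, 0.2506, 2.0263, -0.1173, 0.7872, 0.9771], 'contact_force': [-0.3456, -0.7748, 0.0506], 'wrist_torque': [-0.022, -0.0531, 0.002], 'grip_width': 0.0878, 'grip_force': 0.0}
tool y [0.329 0.944 0.   ] z [ 0.001  0.    -1.   ] to knob, tool mm (tips at 2mm over cap): [-0.7 -1.7  1.7]
```

View pics/down.png

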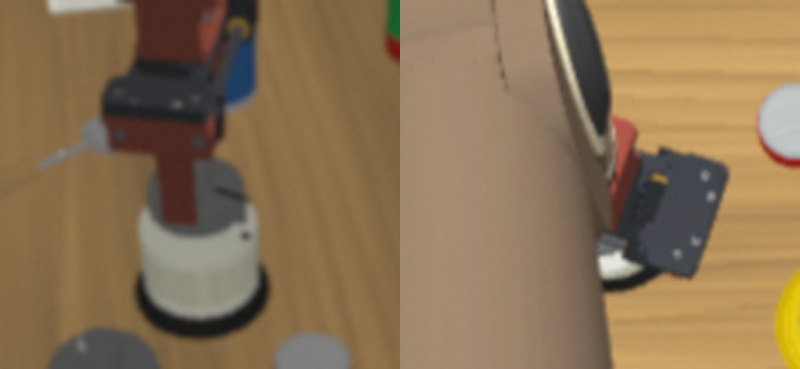

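The side view shows the fingers straddling the knob, with the front finger at crop (180,190) and the pointer clear at (232,193). Now I'll close on it.

Request:
play_rows:
  targets:
    - [[-0.5, -1.5, 1, 0], [0, 0, 0, 0], [0, 0, 0, 0], [0, 0, 0, 0], [0, 0, 0, 0], [0, 0, 0, 0], [0, 0, 0, 0], [0, 0, 0, 0], [0, 0, 0, 0], [0, 0, 0, 0]]
  claw: 255
  squeeze: 30

```text
t: 3.1
position: [0.4817, 0.136, 0.1887]
tcp_rot: [0.0, 0.166, 0.986, 0.0]
contact_force: [0.8, 2.3, 0.1]
grip_width: 0.0254
grip_force: 30.0
```

```bash
python3 g.py
```

```text
{'t': 3.1, 'position': [0.4817, 0.136, 0.1887], 'q': [-0.5759, 0.3422, 0.2503, 2.0288, -0.1185, 0.7834, 0.9808], 'contact_force': [0.8095, 2.3314, 0.0959], 'wrist_torque': [0.4174, -0.1415, -0.0071], 'grip_width': 0.0254, 'grip_force': 29.9911}
tool y [0.328 0.945 0.001] z [ 0.  0. -1.] to knob, tool mm (tips at 2mm over cap): [-0.5 -0.4  0.2]
```

Request:
play_rows:
  targets:
    - [[0, 0, 2, 0], [0, 0, 2, 0], [0, 0, 2, 0], [0, 0, 1, 0], [0, 0, 0, 0], [0, 0, 0, 0]]

```text
t: 3.7
position: [0.4818, 0.136, 0.1825]
tcp_rot: [0.0, 0.167, 0.986, 0.001]
contact_force: [-2.4, 2.0, 11.4]
grip_width: 0.0254
grip_force: 30.0
```

Request:
play_rows:
  targets:
    - [[0, 0, 1, 0], [0, 0, 1, 0], [0, 0, 1, 0], [0, 0, 0, 0], [0, 0, 0, 0]]

```text
t: 4.2
position: [0.4819, 0.1359, 0.1804]
tcp_rot: [0.0, 0.167, 0.986, 0.001]
contact_force: [-5.0, -0.4, 21.9]
grip_width: 0.0255
grip_force: 30.0
```

It's at the bottom stop (22 N). Now I'll turn anticlockwise, which is negative about the tool's z because the tool points down.

Request:
play_rows:
  targets:
    - [[0, 0, 0, -4], [0, 0, 0, -5], [0, 0, 0, -5], [0, 0, 0, -5], [0, 0, 0, -5], [0, 0, 0, -5], [0, 0, 0, -5], [0, 0, 0, -5], [0, 0, 0, -5], [0, 0, 0, 0]]

```text
t: 5.2
position: [0.4819, 0.1364, 0.1805]
tcp_rot: [0.001, -0.217, 0.976, 0.001]
contact_force: [-5.1, 3.0, 20.4]
grip_width: 0.0256
grip_force: 30.0
```

```bash
python3 g.py
```

```text
{'t': 5.2, 'position': [0.4819, 0.1364, 0.1805], 'q': [-0.4281, 0.3503, 0.0688, 2.0262, -0.0357, 0.7641, 1.6695], 'contact_force': [-5.1258, 3.0186, 20.4196], 'wrist_torque': [0.4496, 1.3252, 0.0488], 'grip_width': 0.0256, 'grip_force': 30.0206}
tool y [-0.423  0.906  0.001] z [ 0.002  0.002 -1.   ] to knob, tool mm (tips at 2mm over cap): [ 0.3 -0.8 -8. ]
```

Request:
play_rows:
  targets:
    - [[0, 0, 0, -5], [0, 0, 0, -5], [0, 0, 0, -5], [0, 0, 0, -4], [0, 0, 0, 0], [0, 0, 0, 0]]

```text
t: 5.8
position: [0.4818, 0.1366, 0.1804]
tcp_rot: [0.001, -0.373, 0.928, 0.001]
contact_force: [-6.2, 1.8, 20.2]
grip_width: 0.0255
grip_force: 30.0
```

```bash
python3 g.py; python3 - <<'E'
from h import *
from workcell import cams
o=[]
for n,(u,v) in(('side',(236,150)),('top',(180,210))):
    d=cams.get_image(n);o.append(cv2.resize(d['frame'][v-60:v+60,u-65:u+65],(400,369),interpolation=2))
cv2.imwrite('pics/turned.png',np.hstack(o)[...,::-1])
E
```

```text
{'t': 5.8, 'position': [0.4818, 0.1366, 0.1804], 'q': [-0.3679, 0.3513, -0.0053, 2.0222, 0.0011, 0.7662, 1.9625], 'contact_force': [-6.2378, 1.8043, 20.1511], 'wrist_torque': [0.466, 1.4347, 0.0742], 'grip_width': 0.0255, 'grip_force': 30.0291}
tool y [-0.693  0.721  0.   ] z [ 0.001  0.002 -1.   ] to knob, tool mm (tips at 2mm over cap): [ 0.6 -0.9 -8.1]
```

View pics/turned.png

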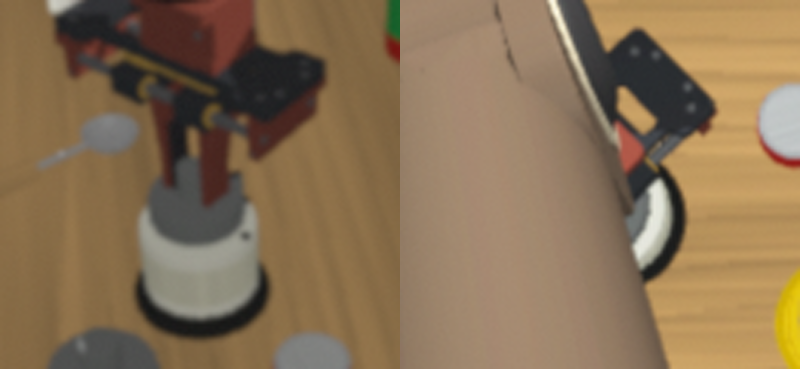

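The pointer has left the small mark and is now hidden behind the finger. I'll let the cap rise while still held, then open the fingers and back up.

Request:
play_rows:
  targets:
    - [[0, 0, -2, 0], [0, 0, -3, 0], [0, 0, -3, 0], [0, 0, -2, 0], [0, 0, 0, 0], [0, 0, 0, 0]]

```text
t: 6.5
position: [0.4816, 0.1364, 0.1887]
tcp_rot: [0.0, -0.373, 0.928, 0.0]
contact_force: [-0.1, 5.8, 1.0]
grip_width: 0.025
grip_force: 30.0
```

Request:
play_rows:
  targets:
    - [[0, 0, 0, 0], [0, 0, 0, 0], [0, 0, 0, 0], [0, 0, 0, 0], [0, 0, 0, 0], [0, 0, 0, 0], [0, 0, 0, 0], [0, 0, 0, 0]]
  claw: 0

```text
t: 7.3
position: [0.4815, 0.1356, 0.1887]
tcp_rot: [0.0, -0.373, 0.928, -0.0]
contact_force: [-0.4, -0.3, -0.7]
grip_width: 0.0855
grip_force: 0.0
```

Request:
play_rows:
  targets:
    - [[0, 0, -30, 0], [0, 0, -40, 0], [0, 0, -40, 0], [30, 0, -10, 0], [40, 0, 0, 0], [40, 0, 0, 0], [40, 0, 0, 0], [40, 0, 0, 0], [0, 0, 0, 0]]

```text
t: 8.2
position: [0.3413, 0.0013, 0.3085]
tcp_rot: [-0.0, -0.371, 0.929, 0.0]
contact_force: [0.6, 0.6, -0.2]
grip_width: 0.088
grip_force: 0.0
```

```bash
python3 g.py; python3 - <<'E'
from h import *
from workcell import cams
d=cams.get_image('top');np.savez('top1.npz',**d)
u,v=180,210
a=cv2.resize(d['frame'][v-60:v+60,u-65:u+65],(400,369),interpolation=2)
s=cams.get_image('side');np.savez('side1.npz',**s);b=cv2.resize(s['frame'][90:210,171:301],(400,369),interpolation=2)
cv2.imwrite('pics/after.png',np.hstack([b,a])[...,::-1])
for i in(d,s):
    P=cloud(i);k=(np.hypot(P[...,0]-.482,P[...,1]-.1355)<.034)
    z=P[k][:,2];print(np.percentile(z,[10,30,50,70]).round(4),np.median(z[z>.12]))
E
```

```text
{'t': 8.2, 'position': [0.3413, 0.0013, 0.3085], 'q': [-0.2369, -0.106, 0.0838, 2.2016, 0.0102, 1.0466, 2.173], 'contact_force': [0.5598, 0.5873, -0.2013], 'wrist_torque': [0.0955, -0.0194, -0.0218], 'grip_width': 0.088, 'grip_force': 0.0}
tool y [-0.69   0.724  0.001] z [-0.001 -0.    -1.   ] to knob, tool mm (tips at 2mm over cap): [-1.946e+02  1.000e-01  1.199e+02]
[0.1036 0.1056 0.1067 0.1079] 0.12909060962047705
[0.0745 0.0992 0.1072 0.1085] 0.13008691585099053
```

View pics/after.png

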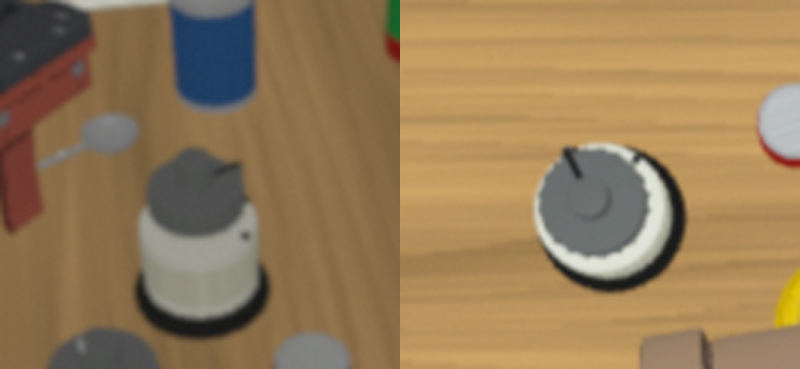

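The cap is back up (top at 0.107, as before). The pointer now ends at crop (567,148), on the broad mark, and the small mark is visible at (637,157). I'll measure the pointer angle before and after.

```bash
python3 - <<'E'
from h import *
c=np.array([.4825,.135])
for f in('top0','top1','side0','side1'):
    d=np.load(f+'.npz');g=d['frame'].max(-1)
    v,u=np.mgrid[:384,:512];n=K(d)
    for zz,r0,r1 in((.108,.016,.032),(.085,.036,.044)):
        o,_=ray(d,0,0);F,cx,cy=n
        r=np.stack([(u-cx)/F,(v-cy)/F,np.ones(u.shape)],-1)@d['R'];X=o+r*((zz-o[2])/r[...,2])[...,None]
        q=X[...,:2]-c;rr=np.hypot(q[...,0],q[...,1]);k=(rr>r0)&(rr<r1)&(g<62)
        a=np.degrees(np.arctan2(q[k][:,1],q[k][:,0]));w=(62.-g[k])+1
        if zz>.1: print(f,'pointer',len(a),np.average(a,weights=w).round(1) if len(a) else None,np.sort(a).round(0))
E
```

```text
top0 pointer 12 -34.4 [-37. -37. -36. -36. -35. -35. -34. -34. -33. -33. -32. -31.]
top1 pointer 12 31.1 [28. 28. 28. 29. 30. 31. 31. 32. 32. 33. 33. 35.]
side0 pointer 16 -33.9 [-42. -41. -40. -39. -37. -37. -35. -35. -34. -33. -31. -31. -29. -28.
 -28. -26.]
side1 pointer 8 27.9 [23. 25. 25. 27. 28. 28. 31. 31.]
```

The pointer turned about 62–65°, or roughly 1.1 rad, which puts it on the open mark. The robot is clear, so I'll hand in.

```bash
python3 -c "
from workcell import manip;print(manip.hand_in())"
```

```text
the job is handed in; nothing more can be done
None
```

The short tub is open and handed in at about 8 s: I pressed its cap to the bottom stop and turned it about 1.1 rad anticlockwise onto the broad open mark, it sprang back up, and the robot never went near the tall tub.

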